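# Stand the tipped mallet head back in the curing lane and shut the gate

### The arm

A 6-joint arm with a two-finger parallel gripper is mounted at the origin on the work surface. World frame = base frame: x ahead of the robot, y to its left, z up, the work surface at z = 0. Lengths are in m, angles in rad, forces in N, time in s.
With the tool pointing down it reaches from about 0.325 to 0.75 m from the base axis. Payload 7.6 kg.
Tool frame: the origin (TCP) lies at the very end of the fingers, on their centre line; the grasp point (between the pads) lies manip.hold_point_z behind it (manip.hold_point_z is the distance from the TCP to the grasp point, in m); z points along the fingers, y is the line along which they close (so a half turn about z gives the same grasp; the last joint's range is limited). The gripper opens to 85 mm and grips with 20 to 120 N. Pads are 22 mm wide; open, the fingers measure 114 mm over their backs; the gripper's body (76 mm by 85 mm) begins 54 mm behind the grasp point. The pads swing forward as they close: fully open they stand 13 mm farther back than shut.
Start: joints at [1.094, 0.052, 1.401, -0, 1.689, -0.07], TCP at [0.208, 0.482, 0.231] pointing down, gripper open.
Joint ranges: [-2.9, 2.9], [-0.91, 2.17], [0.12, 2.37], [-1.06, 4.2], [0.26, 2.73], [-2.93, 2.93]. Speed limits (rad/s): [2.57, 2.57, 3.01, 3.14, 3.14, 3.14].

### API

Orientations are given as a unit quaternion [x, y, z, w].
In Python, from station import manip gives the robot as it stands.
- The arm moves only by the shell command python3 -m crank 'ROWS' [FORCE]. ROWS is JSON, one flat list of numbers, 5 for each row, row after row: the shift along the tool's x, y, z normalised to -1 to 1, where 1 is 0.1 m, then the turn about the tool's z normalised to -1 to 1, where 1 is 180 degrees, then the finger opening in mm, from 0 to 85.4. A call has 1 to 8 rows; each row is the pose to reach, as a shift and turn from the pose commanded when the call began, along the tool's axes at that moment, turning the shorter way round; what a row does not reach only later rows make up. A row lasts 1/10 s, in which the tool goes at most 50 mm and 8.59 degrees, less where a joint would pass 70% of its speed; a pose out of reach is approached as far as the arm can. A call with a number of a shift or a turn outside -1 to 1 is refused whole. A call with a gripper value outside its range is refused whole. The fingers move at their own pace and stop on an object; FORCE is the grip in N (left out, the last holds). Time passes only in rows, so rows that repeat a pose let the fingers close. It gives the time, the measured TCP pose, the force, the opening and the grip force at its end, in the units of the state.
- manip.observe(): the state, without advancing time (a new reading comes with each control period).
- manip.grab_frame(name): name is "scene" or "side" or "wrist"; returns the picture (384x512x3 uint8, blue, green, red); there is no depth.
- manip.calibration(name): a dict with "K" (3x3 intrinsics, pixels), "origin" and "orientation" of the camera in the world. Camera axes: x right, y down, z forward; pixel columns grow to the right and rows downward; lengths in m; the calibration is good to about 2 mm. A picture is of the moment at which its call begins: read the wrist's pose just before it. calibration takes no time and is no camera call; for the wrist camera it gives the pose at the moment of the call.
- manip.job_done(): hands the job in; it is judged then, once.
The state is a dict: "time": time; "joints": joint angles; "joint_vel": joint speeds; "effort": joint torques, N m; "ee_pos": TCP position; "ee_rot": TCP orientation; "ft_force": force on the tool from outside, world axes, zero at the start; "ft_torque": the same for the moment, N m; "opening": finger opening in m; "grasp_force": force on a finger pad.
Only numpy, scipy, OpenCV 4.12 (cv2) and the standard library are available. Lean on these libraries where they do the work, as an engineer would, in place of code of your own. Each camera call takes 0.05 s, during which the arm holds its last target. There are 200 camera calls.

### The job

One of the glued mallet heads has tipped out of the curing lane and lies on the bench beside it. Stand it upright again, blue end up, on the empty cork pad between or beside the two heads still standing, setting it down gently rather than dropping it, and then swing the little oak gate fully shut across the lane's end. Leave the standing heads, the wedge block and the ferrule where they are.

Things in the scene. Friction and masses are not known exactly. Their poses are not given: they have to be found in the camera images.
- head: the tipped boxwood mallet head: smooth cylinder 54 mm in diameter, 160 mm long, about 0.4 kg, a 12 mm brass ring near each end. Origin: centre of its plain end face (the foot); z axis along the head from the foot to the blue end (blue face, blue band 127 to 140 mm from the foot). It starts lying on the bench, axis 27 mm up
- pad: the empty cork pad in the lane, a flat disc 80 mm in diameter, flush (1 mm) on the lane's board; origin at its centre, on the board's top face, 10 mm above the bench. The lane has three such pads in a row, 115 mm apart; the other two carry standing heads
- lane: fixed curing lane: plywood board 150 mm wide (x), 430 long (y = -190 to +240), 10 thick, edged by battens 22 mm high above the bench (at x = -70 and +70; across the end at y = -185). Origin on the bench under the middle pad; x away from the robot, y towards the gate end, z up. Pads at x = 0, y = -115, 0, +115. Gate posts 22 x 24 mm, 116 high, at x = -79 and +79, y = 215
- gate (a joint): angle of the oak gate, rad: 0 is shut (across the lane's end, along the lane's x), larger is more open (up to 1.6); it swings outwards, away from the pads, and stays where it is left. Panel 12 mm thick, from 5 to 127 mm from the hinge axis, from 14 to 100 mm above the bench; no handle
- gate_hinge (a point): point on the gate's upright hinge axis, level with the gate's top edge, 100 mm above the bench, at the robot-side post (lane x = -66, y = 215 mm)
- gate_edge (a point): top of the gate's free edge, mid-thickness, 127 mm from the hinge axis, 100 mm above the bench
- stander_a: a mallet head like the tipped one, standing on a pad, blue end up, top 170 mm above the bench; origin at the centre of its foot; leave alone
- stander_b: the other standing mallet head, same size; leave alone
- wedge: cast iron wedge block, 80 by 46 mm, 34 mm high, lying on the bench; origin at the centre of its underside; leave alone
- ferrule: steel mallet ferrule, a tube 38 mm in diameter and 55 mm high, standing on the bench; origin at the centre of its underside; leave alone
Things that resemble listed ones, but are neither listed nor needed, are in the scene too. Leave any green or pink look-alike of the head alone.

How it is judged:
On the way, in this order (a step that is already met when the one before it is completed fails the run):
1. the tipped head stands upright, blue end up, on the empty pad, let go (angle between head's own z axis and vertical below 0.08 rad and horizontal distance between head and pad below 0.02 m and height (world z) of head below 0.014 m and contact force between head and the fingers below 0.1 N), for 0.2 s.
2. then the gate is shut (value of joint gate below 0.06 rad), for 0.2 s.
At the end, for the whole second after the job is handed in: Head at rest on the lane's board, blue end up, within 0.08 rad of upright and 20 mm of the empty pad's centre; gate within 0.06 rad of shut; standing heads within 0.08 rad of upright and 15 mm of their starts, wedge block and ferrule within 20 mm of theirs (angle between each of head, stander_a, stander_b's own z axis and vertical below 0.08 rad and horizontal distance between head and pad below 0.02 m and height (world z) of head below 0.014 m and linear speed of head below 0.02 m/s and value of joint gate below 0.06 rad and distance of each of stander_a, stander_b from where it was at the start of the episode below 0.015 m and distance of each of wedge, ferrule from where it was at the start of the episode below 0.02 m); the robot touches nothing.
It fails at once if the head is dropped or topples: it moves faster than 0.6 m/s with no finger touching it (linear speed of head above 0.6 m/s and contact force between head and the fingers below 0.05 N).
It fails at once if a standing head is tipped by more than 0.2 rad or shifted by more than 15 mm (angle between any of stander_a, stander_b's own z axis and vertical above 0.2 rad or distance of any of stander_a, stander_b from where it was at the start of the episode above 0.015 m).
It fails at once if the wedge block or the ferrule is shifted by more than 20 mm (distance of any of wedge, ferrule from where it was at the start of the episode above 0.02 m).
It also fails if it takes over 58 s, if anything falls off the work surface, if the arm or the gripper's body presses on something with over 40 N, if the wrist force passes 120 N, or if a joint passes its speed limit or range.

## Working session

There is one attempt and no reset: what is moved stays moved. The work goes in short steps, Python scripts to look and compute and a shell command to move; the robot and the scene stay as the last step left them, time stands still between calls to the robot, and variables do not carry over. Pictures are saved under pics/ and viewed, at most 10 in all, crops included, and the job is handed in when it is done.

```bash
ls; mkdir -p pics
python3 - <<'E'
from station import manip
import cv2
s=manip.observe();print(s['time'],s['ee_pos'],s['ee_rot'],s['opening'],manip.hold_point_z)
for n in("scene","side"):
    c=manip.calibration(n);print(n,c)
    cv2.imwrite(f"pics/{n}0.png",manip.grab_frame(n))
E
```

```text
pics
0.0 [0.207567   0.48188144 0.23046964] [ 2.01997635e-01  9.79385689e-01 -7.63887005e-04 -2.08335555e-04] 0.08544089676712983 0.0187
scene {'K': array([[454.2987772 ,   0.        , 245.33728154],
       [  0.        , 454.2987772 , 191.73659114],
       [  0.        ,   0.        ,   1.        ]]), 'origin': array([ 1.02870159, -0.78486431,  0.74161875]), 'orientation': array([ 0.84871875,  0.27635963, -0.13283269, -0.43087971])}
side {'K': array([[466.34550358,   0.        , 252.191805  ],
       [  0.        , 466.34550358, 187.26926534],
       [  0.        ,   0.        ,   1.        ]]), 'origin': array([ 0.39611877, -0.93324172,  0.83076023]), 'orientation': array([ 0.90238472, -0.07342579,  0.02614862, -0.42382393])}
```

View pics/scene0.png

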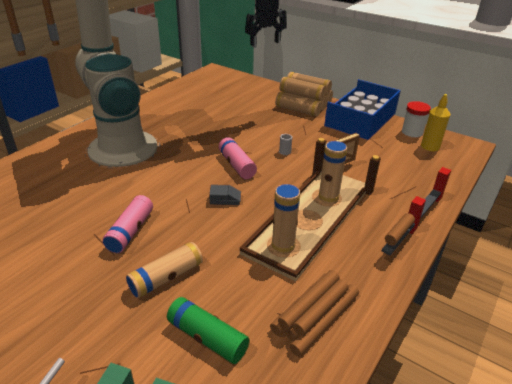

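View pics/side0.png

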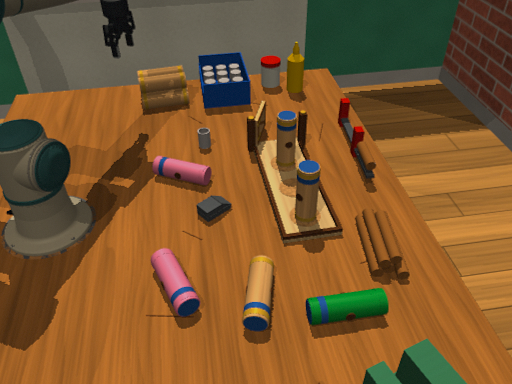

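The scene shows three possible heads plus two standers. The boxwood one at scene (165,270) / side (259,292) is the one to move. The pink pair at scene (128,223) and (238,158) and the green one at (208,330) are look-alikes. The standers' blue tops are at scene (287,192) and (334,148), side (308,167) and (287,117). The gate is open between the posts near scene (345,145). Next I'll measure these and check an enlarged crop.

```bash
cat > h.py <<'E'
import numpy as np,cv2
from scipy.spatial.transform import Rotation as R
from station import manip
def ray(c,p):
    d=np.linalg.inv(c['K'])@[p[0],p[1],1.];return c['origin'],R.from_quat(c['orientation']).as_matrix()@d
def onz(c,p,z):
    o,d=ray(c,p);return o+d*(z-o[2])/d[2]
def proj(c,P):
    q=c['K']@(R.from_quat(c['orientation']).as_matrix().T@(np.array(P)-c['origin']));return q[:2]/q[2]
def tri(c1,p1,c2,p2):
    o1,d1=ray(c1,p1);o2,d2=ray(c2,p2)
    t=np.linalg.lstsq(np.c_[d1,-d2],o2-o1,rcond=None)[0]
    a,b=o1+t[0]*d1,o2+t[1]*d2;return (a+b)/2,np.linalg.norm(a-b)
E
python3 - <<'E'
from h import *
np.set_printoptions(precision=4,suppress=True)
for n in("scene","side"):
    im=cv2.imread(f"pics/{n}0.png");c=manip.calibration(n)
    hsv=cv2.cvtColor(im,cv2.COLOR_BGR2HSV)
    m=cv2.inRange(hsv,(100,120,50),(125,255,255))
    k,l,st,ce=cv2.connectedComponentsWithStats(m)
    for i in range(1,k):
        if st[i,4]>40: print(n,"blue",ce[i].round(1),st[i],"z.17",onz(c,ce[i],.17)[:2],"z.027",onz(c,ce[i],.027)[:2])
a=cv2.imread("pics/scene0.png");b=cv2.imread("pics/side0.png")
A=cv2.resize(a[120:300,120:390],None,fx=2.9,fy=2.9,interpolation=3)[:,:]
cv2.imwrite("pics/c1.png",A)
B=cv2.resize(b[90:340,200:350],None,fx=2.4,fy=2.4,interpolation=3)
cv2.imwrite("pics/c2.png",B);print(A.shape,B.shape)
E
```

```text
scene blue [26.9 88.8] [   0   57   58   65 2805] z.17 [-0.252  -0.1199] z.027 [-0.5724  0.0465]
scene blue [362.1 111.3] [ 325   80   75   59 2103] z.17 [0.623  0.3546] z.027 [0.5215 0.6397]
scene blue [336.  145.6] [327 142  18   9 120] z.17 [0.6497 0.1389] z.027 [0.5548 0.37  ]
scene blue [333.7 159.6] [324 155  21   8  65] z.17 [0.6746 0.0772] z.027 [0.586  0.2929]
scene blue [287.2 190.7] [277 185  21  12 202] z.17 [ 0.6515 -0.0947] z.027 [0.5571 0.078 ]
scene blue [285.8 207.4] [276 203  21   8  76] z.17 [ 0.6792 -0.1455] z.027 [0.5918 0.0144]
scene blue [122.  231.9] [111 227  19  15  67] z.17 [ 0.4701 -0.3933] z.027 [ 0.3304 -0.2954]
scene blue [112.3 244.4] [104 238  18  14 180] z.17 [ 0.482  -0.4272] z.027 [ 0.3452 -0.3377]
scene blue [145.6 278.7] [137 268  15  24 122] z.17 [ 0.5912 -0.4505] z.027 [ 0.4818 -0.3669]
scene blue [131.8 286.7] [127 278  10  18  67] z.17 [ 0.586  -0.4765] z.027 [ 0.4752 -0.3993]
scene blue [180.8 312.4] [174 301  19  26 162] z.17 [ 0.686  -0.4678] z.027 [ 0.6003 -0.3885]
side blue [223.9  82.1] [ 199   52   51   56 1769] z.17 [0.5018 0.3631] z.
[... 263 characters left out ...]
87] z.027 [0.2912 0.167 ]
side blue [308.6 165.8] [299 160  20  12 188] z.17 [ 0.6512 -0.092 ] z.027 [0.7064 0.09  ]
side blue [307.3 180.8] [297 176  22   8  78] z.17 [ 0.6347 -0.1456] z.027 [0.6863 0.0249]
side blue [180.2 292.3] [171 287  23  17 111] z.17 [ 0.3407 -0.4088] z.027 [ 0.3287 -0.2953]
side blue [323.3 309.1] [317 296  11  27 161] z.17 [ 0.5774 -0.4839] z.027 [ 0.6167 -0.3866]
side blue [188.2 307.1] [178 299  21  17 240] z.17 [ 0.3529 -0.4422] z.027 [ 0.3436 -0.3359]
side blue [257.3 305.7] [244 302  26  12 122] z.17 [ 0.4691 -0.4588] z.027 [ 0.485  -0.3562]
side blue [255.  323.4] [244 317  23  14 251] z.17 [ 0.4598 -0.4925] z.027 [ 0.4735 -0.3972]
(522, 783, 3) (600, 360, 3)
```

View pics/c1.png

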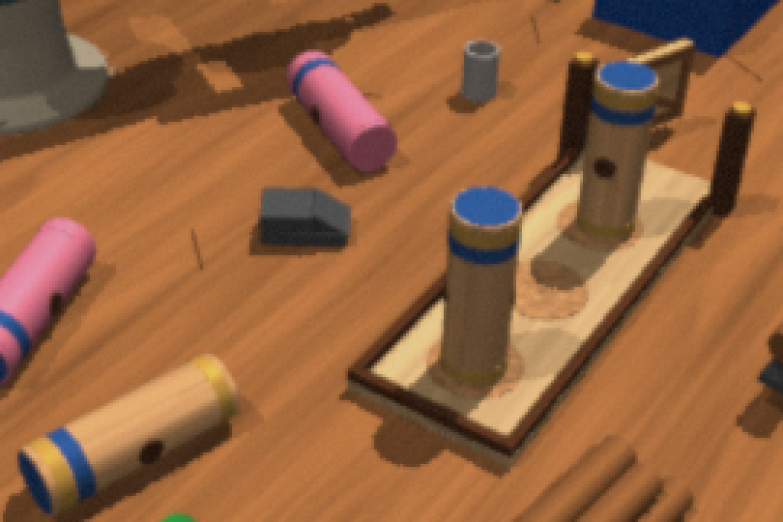

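View pics/c2.png

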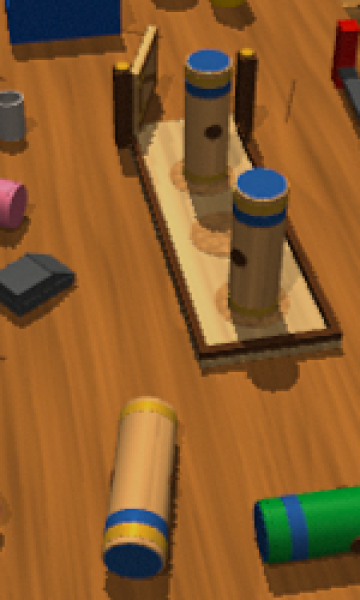

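Both crops show the boxwood head with brass rings, and its blue face points towards −y (c1 (35,485), c2 (135,560)). It is the only unpainted lying cylinder with a blue band and rings. The empty pad is the middle one (c1 (550,290)). The gate stands well open at the robot-side post.

Run:
```python
from h import *
np.set_printoptions(precision=4,suppress=True)
sc,sd=manip.calibration("scene"),manip.calibration("side")
c1=lambda x,y:(x/2.9+120-.3,y/2.9+120-.3)
c2=lambda x,y:(x/2.4+200-.3,y/2.4+90-.3)
print("stander tops",tri(sc,(336,145.6),sd,(286.5,114.7)),tri(sc,(287.2,190.7),sd,(308.6,165.8)))
print("blue face",tri(sc,(131.8,286.7),sd,(255,323.4)))
print("ring",onz(sd,c2(150,408),.027),"scene",onz(sc,c1(217,385),.027),"band",onz(sd,c2(138,522),.027))
print("posts",tri(sc,c1(584,58),sd,c2(122,67)),tri(sc,c1(741,107),sd,c2(246,52)))
print("gate edge",tri(sc,c1(690,43),sd,c2(155,30)))
print("corner",onz(sc,c1(350,378),.022),onz(sc,c1(512,440),.022),onz(sd,c2(203,350),.022),onz(sd,c2(338,337),.022))
print("pad",onz(sc,c1(550,288),.011),onz(sd,c2(222,233),.011))
print("ferrule",tri(sc,c1(481,48),sd,c2(11,98)))
```

```text
stander tops (array([0.6488, 0.1413, 0.1695]), np.float64(0.001726727479885751)) (array([ 0.6511, -0.0935,  0.1701]), np.float64(0.0017414225323284058))
blue face (array([ 0.4737, -0.3975,  0.0258]), np.float64(0.0020270326995829326))
ring [ 0.5163 -0.2345  0.027 ] scene [ 0.5128 -0.2466  0.027 ] band [ 0.4841 -0.3597  0.027 ]
posts (array([0.5635, 0.2367, 0.1128]), np.float64(0.0014037242864878919)) (array([0.7201, 0.2425, 0.1137]), np.float64(0.0017476411643328302))
gate edge (array([0.6241, 0.3485, 0.0977]), np.float64(0.0021153704480706185))
corner [ 0.5878 -0.175   0.022 ] [ 0.724  -0.1568  0.022 ] [ 0.5826 -0.1635  0.022 ] [ 0.7211 -0.1687  0.022 ]
pad [0.6543 0.0276 0.011 ] [0.645  0.0256 0.011 ]
ferrule (array([0.4265, 0.2781, 0.058 ]), np.float64(0.0005215822765030451))
```

```bash
M="python3 -m crank"
python3 -m crank '[-0.4,-0.48,0,0,85, -0.84,-0.96,0,0,85, -0.84,-0.96,0,0,85, -0.84,-0.96,0,0,85]'
python3 -m crank '[-0.4,-0.48,0,0,85, -0.84,-0.96,0,0,85, -0.84,-0.96,0,0,85, -0.84,-0.96,0,0,85]'
python3 -m crank '[-0.4,-0.48,0,0,85, -0.84,-0.96,0,0,85, -0.84,-0.96,0,0,85, -0.84,-0.96,0,0,85]'
python3 -m crank '[-0.4,-0.48,0,0,85, -0.84,-0.96,0,0,85, -0.84,-0.96,0,0,85, -0.84,-0.96,0,0,85]'
python3 -m crank '[-0.4,-0.48,0,0,85, -0.84,-0.96,0,0,85, -0.84,-0.96,0,0,85, -0.84,-0.96,0,0,85]'
python3 -m crank '[-0.4,-0.48,0,0,85, -0.84,-0.96,0,0,85, -0.84,-0.96,0,0,85, -0.84,-0.96,0,0,85]'
python3 -m crank '[-0.4,-0.48,0,0,85, -0.84,-0.96,0,0,85, -0.84,-0.96,0,0,85, -0.84,-0.96,0,0,85]'
python3 -m crank '[0,0,0,0.04,85, 0,0,0,0.08,85, 0,0,0,0.12,85, 0,0,0,0.16,85, 0,0,0,0.2,85, 0,0,0,0.225,85, 0,0,0,0.225,85]'
python3 -m crank '[0,0,0,0.04,85, 0,0,0,0.08,85, 0,0,0,0.12,85, 0,0,0,0.16,85, 0,0,0,0.2,85, 0,0,0,0.226,85, 0,0,0,0.226,85, 0,0,0,0.226,85]'
python3 - <<'E'
from h import *
np.set_printoptions(precision=4,suppress=True)
s=manip.observe();c=manip.calibration("wrist");im=manip.grab_frame("wrist")
cv2.imwrite("pics/w1.png",im)
print(s['time'],s['ee_pos'],R.from_quat(s['ee_rot']).as_matrix(),c['origin'])
print("proj face,foot",proj(c,[.4737,-.3975,.027]),proj(c,[.5137,-.2425,.027]))
hsv=cv2.cvtColor(im,cv2.COLOR_BGR2HSV);m=cv2.inRange(hsv,(100,120,50),(125,255,255))
k,l,st,ce=cv2.connectedComponentsWithStats(m)
for i in range(1,k):
    if st[i,4]>60: print(ce[i],st[i])
E
```

```text
time: 0.5
ee_pos: [0.2477, 0.3586, 0.2313]
ee_rot: [0.204, 0.979, -0.0, 0.0]
ft_force: [-1.4, 0.7, -0.7]
opening: 0.0846
grasp_force: 0.0
time: 0.9
ee_pos: [0.2868, 0.2378, 0.2313]
ee_rot: [0.204, 0.979, 0.0, 0.0]
ft_force: [-0.3, 0.7, -0.1]
opening: 0.0851
grasp_force: 0.0
time: 1.3
ee_pos: [0.326, 0.1167, 0.2312]
ee_rot: [0.204, 0.979, -0.0, 0.0]
ft_force: [0.1, -0.6, -0.1]
opening: 0.0852
grasp_force: 0.0
time: 1.7
ee_pos: [0.3652, -0.0043, 0.2309]
ee_rot: [0.203, 0.979, 0.0, -0.001]
ft_force: [-0.3, 0.0, 0.3]
opening: 0.085
grasp_force: 0.0
time: 2.1
ee_pos: [0.4046, -0.1253, 0.2305]
ee_rot: [0.203, 0.979, 0.0, -0.001]
ft_force: [0.3, 1.0, -0.1]
opening: 0.0848
grasp_force: 0.0
time: 2.5
ee_pos: [0.444, -0.2463, 0.2302]
ee_rot: [0.202, 0.979, 0.001, -0.001]
ft_force: [0.3, 0.1, -0.4]
opening: 0.085
grasp_force: 0.0
time: 2.9
ee_pos: [0.4833, -0.3673, 0.2298]
ee_rot: [0.202, 0.979, 0.001, -0.001]
ft_force: [-0.1, 0.2, -0.1]
opening: 0.0848
grasp_force: 0.0
time: 3.6
ee_pos: [0.483, -0.3647, 0.2317]
ee_rot: [0.528, 0.85, 0.0, 0.0]
ft_force: [0.9, 0.3, -0.1]
opening: 0.0849
grasp_force: 0.0
time: 4.4
ee_pos: [0.4824, -0.3664, 0.2315]
ee_rot: [0.789, 0.614, 0.0, -0.0]
ft_force: [0.4, -0.3, -0.2]
opening: 0.0851
grasp_force: 0.0
4.4 [ 0.4824 -0.3664  0.2315] [[ 0.2454  0.9694  0.0003]
 [ 0.9694 -0.2454  0.0003]
 [ 0.0003  0.0002 -1.    ]] [ 0.4986 -0.3025  0.3741]
proj face,foot [254.3324 199.0093] [255.0464  53.2566]
[373.2367 159.8569] [360 138  23  46 545]
[115.0511 154.7386] [ 94 140  46  33 528]
[344.4851 166.8507] [339 148  12  39 268]
[253.5853 180.4654] [232 174  44  13 434]
```

View pics/w1.png

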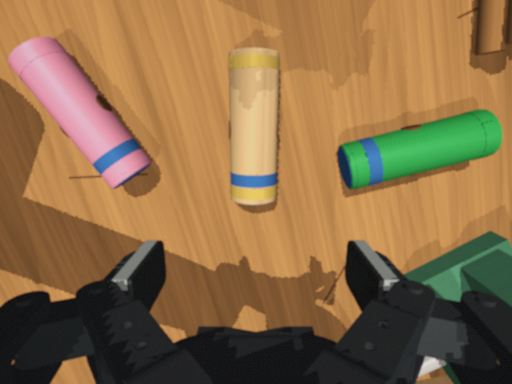

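The wrist picture shows the head upright in the image at columns 230–279, foot end at row 48, blue band at (254,180) and blue end at row 205. The pink and green look-alikes are well clear of the finger path.

Run:
```python
from h import *
np.set_printoptions(precision=4,suppress=True)
c=manip.calibration("wrist")
a=onz(c,(253.6,180.5),.051);f=onz(c,(254,48),.047);print(a,f,np.linalg.norm(a-f))
b=onz(c,(254.3,59),.051);d=(a-b)[:2];d/=np.linalg.norm(d);print("u",d)
s=manip.observe();M=R.from_quat(s['ee_rot']).as_matrix()
print("shift to band in tool axes",M.T@(np.r_[a[:2],.009]-s['ee_pos']))
```

```text
[ 0.4797 -0.3706  0.051 ] [ 0.513  -0.2414  0.047 ] 0.1335170128079597
u [-0.2522 -0.9677]
shift to band in tool axes [-0.0045 -0.0015  0.2225]
```

```bash
python3 -m crank '[-0.045,-0.015,0.4,0,85, -0.045,-0.015,0.8,0,85, -0.045,-0.015,1,0,85, -0.045,-0.015,1,0,85]' |tail -6
python3 -m crank '[0,0,0.3,0,85, 0,0,0.6,0,85, 0,0,0.9,0,85, 0,0,1,0,85, 0,0,1,0,85]' |tail -6
python3 -m crank '[0,0,0.1,0,85, 0,0,0.2,0,85, 0,0,0.25,0,85, 0,0,0.25,0,85]' |tail -6
python3 -m crank '[0,0,0,0,45, 0,0,0,0,45, 0,0,0,0,45, 0,0,0,0,45, 0,0,0,0,45, 0,0,0,0,45, 0,0,0,0,45, 0,0,0,0,45]' 25
```

```text
time: 4.85
ee_pos: [0.4779, -0.3699, 0.1272]
ee_rot: [0.79, 0.613, -0.001, -0.004]
ft_force: [0.6, -0.7, -0.2]
opening: 0.085
grasp_force: 0.0
time: 5.35
ee_pos: [0.4792, -0.3714, 0.0312]
ee_rot: [0.79, 0.613, -0.0, -0.001]
ft_force: [0.8, 0.7, 0.2]
opening: 0.0849
grasp_force: 0.0
time: 5.75
ee_pos: [0.4789, -0.3713, 0.0055]
ee_rot: [0.791, 0.612, -0.0, -0.001]
ft_force: [-0.5, -0.1, -0.8]
opening: 0.0848
grasp_force: 0.0
time: 6.55
ee_pos: [0.4795, -0.3718, 0.007]
ee_rot: [0.791, 0.612, 0.0, 0.0]
ft_force: [-2.0, 1.2, 6.0]
opening: 0.0533
grasp_force: 26.5
```

```bash
python3 -m crank '[0.02,0,-0.08,0,45, 0.046,0,-0.17,0,45, 0.08,0,-0.25,0,45, 0.115,0,-0.335,0,45, 0.16,0,-0.41,0,45, 0.204,0,-0.488,0,45, 0.26,0,-0.56,0,45, 0.313,0,-0.629,0,45]'
python3 -m crank '[0.06,0,-0.06,0,45, 0.126,0,-0.125,0,45, 0.2,0,-0.18,0,45, 0.268,0,-0.232,0,45, 0.268,0,-0.232,0,45]'
python3 - <<'E'
from h import *
for n in ("scene","side"):cv2.imwrite(f"pics/{n}1.png",manip.grab_frame(n))
a=cv2.imread("pics/scene1.png")[180:340,60:260];b=cv2.imread("pics/side1.png")[190:350,160:360]
cv2.imwrite("pics/t1.png",cv2.resize(np.hstack([a,b]),None,fx=2,fy=2))
E
```

```text
time: 7.35
ee_pos: [0.4872, -0.3408, 0.0698]
ee_rot: [0.791, 0.612, 0.0, -0.0]
ft_force: [0.3, -0.1, -3.0]
opening: 0.0533
grasp_force: 27.0
time: 7.85
ee_pos: [0.4945, -0.3146, 0.0934]
ee_rot: [0.79, 0.613, 0.0, 0.001]
ft_force: [1.1, 0.2, -2.8]
opening: 0.0533
grasp_force: 27.1
```

View pics/t1.png

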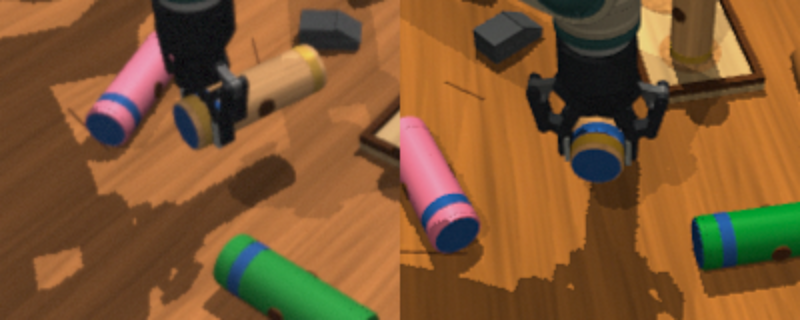

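The fingers held the head level at t1 (190,120)–(310,70), so it has not swung yet: the pads resist turning. I'll ease the grip so the foot can swing down.

```bash
python3 -m crank '[0,0,0,0,45, 0,0,0,0,45, 0,0,0,0,45]' 20
python3 -m crank '[0,0,0,0,53, 0,0,0,0,53, 0,0,0,0,53]' 20
python3 - <<'E'
from h import *
im=manip.grab_frame("wrist");cv2.imwrite("pics/w2.png",im)
hsv=cv2.cvtColor(im,cv2.COLOR_BGR2HSV);m=cv2.inRange(hsv,(100,120,50),(125,255,255))
k,l,st,ce=cv2.connectedComponentsWithStats(m)
for i in range(1,k):
    if st[i,4]>60: print(ce[i],st[i])
E
```

```text
time: 8.25
ee_pos: [0.4936, -0.3155, 0.092]
ee_rot: [0.791, 0.612, -0.0, -0.0]
ft_force: [-0.4, -0.3, -3.1]
opening: 0.0532
grasp_force: 27.1
time: 8.55
ee_pos: [0.4938, -0.3153, 0.0923]
ee_rot: [0.791, 0.612, 0.0, -0.0]
ft_force: [0.3, 0.1, -4.2]
opening: 0.0532
grasp_force: 27.1
[442.40863115 255.84625759] [ 413  221   48   73 1483]
[ 42.8511041  253.98359621] [   3  224   82   61 1585]
[391.96291209 259.16071429] [381 235  27  50 728]
[255.39272821 291.13924703] [ 192  256  127   58 3878]
```

View pics/w2.png

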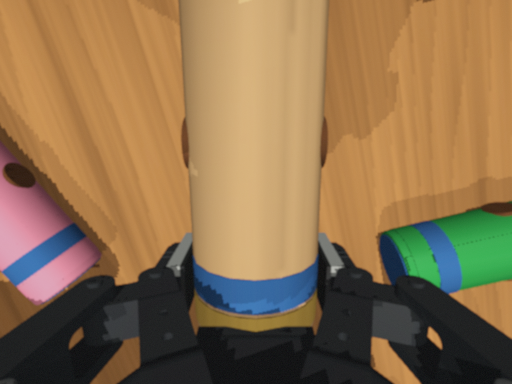

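```bash
python3 -m crank '[0,0,0.2,0,53, 0,0,0.4,0,53, 0,0,0.6,0,53, 0,0,0.7,0,53, 0,0,0.7,0,53]' 20
for i in 1; do
python3 -m crank '[0,0,0,0,53.3, 0,0,0,0,53.3]'|tail -4
python3 -m crank '[0,0,0,0,53.6, 0,0,0,0,53.6]'|tail -4
python3 -m crank '[0,0,0,0,53.8, 0,0,0,0,53.8]'|tail -4
done
```

```text
time: 9.1
ee_pos: [0.4929, -0.3147, 0.0207]
ee_rot: [0.791, 0.612, -0.0, -0.002]
ft_force: [-0.5, -0.5, -4.0]
opening: 0.0531
grasp_force: 26.9
ee_rot: [0.791, 0.612, 0.0, 0.001]
ft_force: [-0.0, -0.6, -3.4]
opening: 0.0535
grasp_force: 20.7
ee_rot: [0.791, 0.612, 0.0, 0.001]
ft_force: [0.3, -0.7, -2.6]
opening: 0.0537
grasp_force: 10.5
ee_rot: [0.791, 0.612, 0.0, 0.0]
ft_force: [-0.4, -1.3, -2.2]
opening: 0.054
grasp_force: 4.4
```

Easing the opening to about 53.8 mm gives a controllable light grip, and the vertical force dropped to about half the weight, so the foot is on the bench. I'll follow the arc with this grip.

```bash
python3 -m crank '[0.02,0,-0.05,0,53.8, 0.04,0,-0.10,0,53.8, 0.06,0,-0.15,0,53.8, 0.08,0,-0.195,0,53.8, 0.08,0,-0.195,0,53.8]'
python3 -m crank '[0.02,0,-0.04,0,53.8, 0.045,0,-0.08,0,53.8, 0.07,0,-0.12,0,53.8, 0.09,0,-0.153,0,53.8, 0.09,0,-0.153,0,53.8]'
python3 - <<'E'
from h import *
for n in ("scene","side"):cv2.imwrite(f"pics/{n}2.png",manip.grab_frame(n))
a=cv2.imread("pics/scene2.png")[180:340,60:260];b=cv2.imread("pics/side2.png")[190:350,160:360]
cv2.imwrite("pics/t2.png",cv2.resize(np.hstack([a,b]),None,fx=2,fy=2))
E
```

```text
time: 10.2
ee_pos: [0.4963, -0.3074, 0.0428]
ee_rot: [0.79, 0.613, 0.0, 0.001]
ft_force: [0.7, -0.8, -2.9]
opening: 0.0539
grasp_force: 4.5
time: 10.7
ee_pos: [0.4984, -0.2987, 0.0578]
ee_rot: [0.791, 0.612, 0.0, 0.0]
ft_force: [0.3, -0.2, -2.3]
opening: 0.054
grasp_force: 4.5
```

View pics/t2.png

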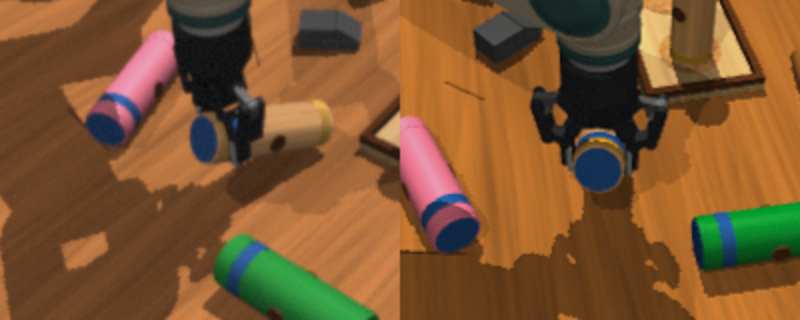

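The head is now tilting about its foot: blue end up at t2 (205,138), ring resting at (320,118). I'll continue.

```bash
python3 -m crank '[0.05,0,-0.07,0,53.8, 0.109,0,-0.141,0,53.8, 0.17,0,-0.205,0,53.8, 0.235,0,-0.266,0,53.8, 0.305,0,-0.32,0,53.8, 0.377,0,-0.373,0,53.8, 0.377,0,-0.373,0,53.8]'
python3 -m crank '[0.075,0,-0.045,0,53.8, 0.153,0,-0.088,0,53.8, 0.235,0,-0.12,0,53.8, 0.318,0,-0.156,0,53.8, 0.318,0,-0.156,0,53.8]'
python3 - <<'E'
from h import *
for n in ("scene","side"):cv2.imwrite(f"pics/{n}3.png",manip.grab_frame(n))
a=cv2.imread("pics/scene3.png")[180:340,60:260];b=cv2.imread("pics/side3.png")[190:350,160:360]
cv2.imwrite("pics/t3.png",cv2.resize(np.hstack([a,b]),None,fx=2,fy=2))
E
```

```text
time: 11.5
ee_pos: [0.5083, -0.2616, 0.0956]
ee_rot: [0.79, 0.613, 0.001, 0.001]
ft_force: [0.6, -1.5, -0.7]
opening: 0.0538
grasp_force: 4.9
time: 12.0
ee_pos: [0.516, -0.2304, 0.1107]
ee_rot: [0.79, 0.613, 0.0, 0.0]
ft_force: [0.1, -1.2, 0.1]
opening: 0.0542
grasp_force: 5.2
```

View pics/t3.png

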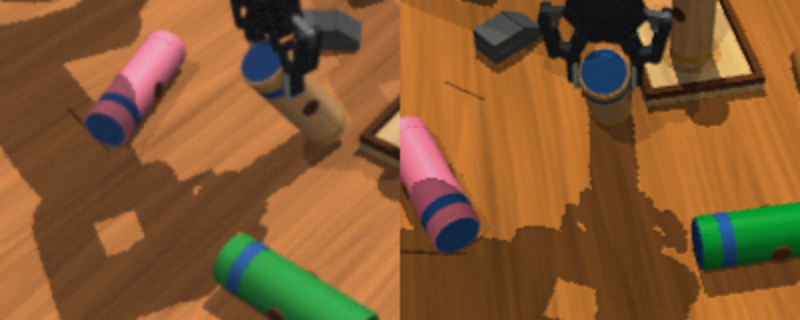

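The head is at roughly 60° with the foot still on the bench. I'll finish the arc, then check the face height by triangulation.

```bash
python3 -m crank '[0.08,0,-0.025,0,53.8, 0.17,0,-0.04,0,53.8, 0.26,0,-0.055,0,53.8, 0.348,0,-0.068,0,53.8, 0.44,0,-0.065,0,53.8, 0.53,0,-0.06,0,53.8, 0.62,0,-0.05,0,53.8, 0.7,0,-0.043,0,53.8]'
python3 -m crank '[0.02,0,0,0,53.8, 0.02,0,0,0,53.8]'
cat > top.py <<'E'
from h import *
np.set_printoptions(precision=4,suppress=True)
s=manip.observe();print(s['ee_pos'],s['ft_force'])
C=[];
for n in("scene","side"):
    c=manip.calibration(n);im=manip.grab_frame(n)
    m=cv2.inRange(cv2.cvtColor(im,cv2.COLOR_BGR2HSV),(100,120,40),(125,255,255))
    k,l,st,ce=cv2.connectedComponentsWithStats(m)
    p=proj(c,[*s['ee_pos'][:2],.16])
    L=[i for i in range(1,k) if st[i,4]>25 and np.linalg.norm(ce[i]-p)<40]
    for i in L: print(n,ce[i].round(1),st[i],"expect",p.round(1),onz(c,ce[i],.16))
E
python3 top.py
```

```text
time: 12.9
ee_pos: [0.5332, -0.1629, 0.1142]
ee_rot: [0.791, 0.612, 0.0, -0.0]
ft_force: [0.7, 0.1, 0.9]
opening: 0.0539
grasp_force: 6.6
time: 13.1
ee_pos: [0.5334, -0.1614, 0.1139]
ee_rot: [0.79, 0.613, -0.0, -0.0]
ft_force: [0.8, 0.6, 0.6]
opening: 0.0542
grasp_force: 6.8
[ 0.5334 -0.1614  0.1139] [0.8088 0.6046 0.5675]
scene [218.9 191.8] [211 185  17  13 158] expect [224.3 189.8] [ 0.5289 -0.1743  0.16  ]
scene [219.2 208.4] [211 205  17   6  52] expect [224.3 189.8] [ 0.5649 -0.2187  0.16  ]
side [264.1 196.1] [254 189  21  15 231] expect [264.1 193.7] [ 0.5321 -0.1693  0.16  ]
side [264.3 211.4] [252 206  25  10  79] expect [264.1 193.7] [ 0.5237 -0.2182  0.16  ]
```

```bash
python3 -m crank '[0,0,0,0,54.5, 0,0,0,0,55, 0,0,0,0,56, 0,0,0,0,58, 0,0,0,0,62, 0,0,0,0,66, 0,0,0,0,66]'
python3 top.py
```

```text
time: 13.9
ee_pos: [0.5334, -0.1619, 0.1144]
ee_rot: [0.791, 0.612, 0.0, -0.0]
ft_force: [0.7, -0.3, -0.7]
opening: 0.0658
grasp_force: 0.0
[ 0.5334 -0.1619  0.1144] [ 0.7101 -0.3093 -0.7008]
scene [220.9 191.5] [214 185  16  12 128] expect [224.1 189.9] [ 0.5315 -0.1708  0.16  ]
scene [220.9 207.4] [213 203  17   8  54] expect [224.1 189.9] [ 0.5658 -0.2142  0.16  ]
side [264.6 194.2] [255 187  20  15 224] expect [264.2 193.9] [ 0.5343 -0.1634  0.16  ]
side [264.5 210.3] [254 206  22   8  77] expect [264.2 193.9] [ 0.5249 -0.2149  0.16  ]
```

```bash
python3 -m crank '[0,0,0,0,53, 0,0,0,0,53, 0,0,0,0,53, 0,0,0,0,52, 0,0,0,0,52]' 25 |tail -2
python3 -m crank '[0,0,-0.05,0,52, 0,0,-0.2,0,52, 0,0,-0.4,0,52, 0,0,-0.6,0,52, 0,0,-0.8,0,52, 0,0,-0.8,0,52]' |tail -5
python3 -m crank '[0.2,-0.05,0,0,52, 0.45,-0.115,0,0,52, 0.7,-0.18,0,0,52, 0.905,-0.235,0,0,52, 0.905,-0.235,0,0,52]' |tail -5
python3 -m crank '[0.2,-0.05,0,0,52, 0.45,-0.115,0,0,52, 0.7,-0.18,0,0,52, 0.905,-0.235,0,0,52, 0.905,-0.235,0,0,52]' |tail -5
python3 -m crank '[0.04,0.15,0,0,52, 0.07,0.28,0,0,52, 0.11,0.42,0,0,52, 0.145,0.56,0,0,52, 0.145,0.56,0,0,52]' |tail -5
python3 -m crank '[0.04,0.15,0,0,52, 0.07,0.28,0,0,52, 0.11,0.42,0,0,52, 0.145,0.563,0,0,52, 0.145,0.563,0,0,52, 0.145,0.563,0,0,52]'
python3 - <<'E'
from h import *
np.set_printoptions(precision=4,suppress=True)
for n in("scene","side"):
    c=manip.calibration(n);im=manip.grab_frame(n);cv2.imwrite(f"pics/{n}5.png",im)
    m=cv2.inRange(cv2.cvtColor(im,cv2.COLOR_BGR2HSV),(100,120,40),(125,255,255))
    k,l,st,ce=cv2.connectedComponentsWithStats(m)
    for i in range(1,k):
        if st[i,4]>25 and 240<ce[i][0]<350 and ce[i][1]<250: print(n,ce[i].round(1),st[i],onz(c,ce[i],.17),onz(c,ce[i],.24))
E
```

```text
opening: 0.0532
grasp_force: 26.0
ee_pos: [0.5347, -0.1624, 0.1985]
ee_rot: [0.791, 0.612, 0.002, 0.003]
ft_force: [0.2, -0.3, -2.6]
opening: 0.0538
grasp_force: 27.5
ee_pos: [0.533, -0.0661, 0.1935]
ee_rot: [0.79, 0.613, -0.0, -0.001]
ft_force: [-0.6, -1.3, -3.2]
opening: 0.0533
grasp_force: 27.6
ee_pos: [0.5329, 0.0266, 0.1937]
ee_rot: [0.79, 0.613, -0.0, -0.001]
ft_force: [-0.4, -0.1, -4.2]
opening: 0.0532
grasp_force: 27.6
ee_pos: [0.5918, 0.0237, 0.1933]
ee_rot: [0.791, 0.612, -0.001, -0.0]
ft_force: [0.8, -0.0, -2.6]
opening: 0.0537
grasp_force: 28.5
time: 17.2
ee_pos: [0.6486, 0.0244, 0.1938]
ee_rot: [0.791, 0.612, -0.001, -0.0]
ft_force: [-0.6, 0.4, -3.5]
opening: 0.0532
grasp_force: 29.1
scene [314.1 140.7] [306 136  17  10 129] [0.5946 0.1275 0.17  ] [0.6477 0.0158 0.24  ]
scene [340.7 146.6] [335 143  10   7  42] [0.6613 0.1413 0.17  ] [0.7063 0.0279 0.24  ]
scene [311.6 156.3] [303 151  18   9  62] [0.6256 0.0584 0.17  ] [ 0.675  -0.0448  0.24  ]
scene [336.3 160.2] [329 158  16   5  45] [0.6807 0.0784 0.17  ] [ 0.7233 -0.0273  0.24  ]
scene [287.2 190.9] [277 185  21  12 192] [ 0.6519 -0.0954  0.17  ] [ 0.698  -0.1799  0.24  ]
scene [285.8 207.4] [276 203  21   8  74] [ 0.6791 -0.1454  0.17  ] [ 0.7219 -0.2237  0.24  ]
side [297.6 114.9] [288 111  20   9 144] [0.6782 0.1357 0.17  ] [0.6483 0.0225 0.24  ]
side [297.2 129.3] [287 125  22   8  80] [0.6608 0.066  0.17  ] [ 0.6328 -0.0398  0.24  ]
side [308.5 165.9] [299 160  20  12 185] [ 0.6511 -0.0921  0.17  ] [ 0.6241 -0.1812  0.24  ]
side [306.7 180.6] [297 175  22   9  78] [ 0.6335 -0.1448  0.17  ] [ 0.6084 -0.2283  0.24  ]
```

```bash
python3 -m crank '[0,0,0.12,0,52, 0,0,0.25,0,52, 0,0,0.38,0,52, 0,0,0.5,0,52, 0,0,0.58,0,52, 0,0,0.63,0,52, 0,0,0.65,0,52, 0,0,0.65,0,52]'
python3 -m crank '[0,0,0.01,0,52, 0,0,0.02,0,52, 0,0,0.03,0,52, 0,0,0.03,0,52]'
```

```text
time: 18.1
ee_pos: [0.6493, 0.0251, 0.1295]
ee_rot: [0.791, 0.612, 0.0, 0.0]
ft_force: [0.1, -0.6, -4.0]
opening: 0.053
grasp_force: 29.2
time: 18.5
ee_pos: [0.6492, 0.0251, 0.1264]
ee_rot: [0.791, 0.612, 0.0, -0.0]
ft_force: [-0.1, -0.1, -3.7]
opening: 0.0534
grasp_force: 29.2
```

```bash
python3 -m crank '[0,0,0.005,0,52, 0,0,0.01,0,52, 0,0,0.01,0,52]'
python3 -m crank '[0,0,0.005,0,52, 0,0,0.01,0,52, 0,0,0.01,0,52]'
python3 -m crank '[0,0,0.005,0,52, 0,0,0.01,0,52, 0,0,0.01,0,52]'
```

```text
time: 18.8
ee_pos: [0.6492, 0.0251, 0.1253]
ee_rot: [0.791, 0.612, -0.0, -0.0]
ft_force: [0.0, 0.1, -3.1]
opening: 0.0532
grasp_force: 29.2
time: 19.1
ee_pos: [0.6493, 0.0251, 0.1246]
ee_rot: [0.791, 0.612, 0.0, 0.0]
ft_force: [0.6, 1.3, -1.9]
opening: 0.0537
grasp_force: 29.3
time: 19.4
ee_pos: [0.6494, 0.0252, 0.1245]
ee_rot: [0.791, 0.612, 0.0, 0.0]
ft_force: [-2.5, 0.2, 5.0]
opening: 0.0533
grasp_force: 29.8
```

Contact shows as the vertical force going to +5 N. I'll release slowly and rise clear.

```bash
python3 -m crank '[0,0,0,0,53.5, 0,0,0,0,54.2, 0,0,0,0,55, 0,0,0,0,58, 0,0,0,0,64, 0,0,0,0,70, 0,0,0,0,74, 0,0,0,0,74]'
python3 -m crank '[0,0,-0.1,0,74, 0,0,-0.35,0,74, 0,0,-0.7,0,74, 0,0,-1,0,74, 0,0,-1,0,74]'
python3 - <<'E'
from h import *
np.set_printoptions(precision=4,suppress=True)
sc,sd=manip.calibration("scene"),manip.calibration("side")
for n in("scene","side"):
    c=manip.calibration(n);im=manip.grab_frame(n);cv2.imwrite(f"pics/{n}6.png",im)
    m=cv2.inRange(cv2.cvtColor(im,cv2.COLOR_BGR2HSV),(100,120,40),(125,255,255))
    k,l,st,ce=cv2.connectedComponentsWithStats(m)
    for i in range(1,k):
        if st[i,4]>25 and 270<ce[i][0]<350 and ce[i][1]<250: print(n,ce[i].round(1),st[i],onz(c,ce[i],.17))
E
```

```text
time: 20.2
ee_pos: [0.6492, 0.0251, 0.1234]
ee_rot: [0.791, 0.612, 0.0, 0.0]
ft_force: [-0.3, 0.7, -0.3]
opening: 0.0742
grasp_force: 0.0
time: 20.7
ee_pos: [0.6509, 0.0251, 0.2307]
ee_rot: [0.791, 0.612, 0.004, 0.003]
ft_force: [0.2, 0.4, 0.2]
opening: 0.074
grasp_force: 0.0
scene [338.9 146.3] [332 142  13   9  74] [0.6569 0.1399 0.17  ]
scene [333.3 159.4] [324 155  21   8  65] [0.6735 0.0771 0.17  ]
scene [313.4 166.6] [304 161  19  11 160] [0.6508 0.0214 0.17  ]
scene [311.6 182.1] [302 178  21   7  65] [ 0.6777 -0.0353  0.17  ]
scene [287.2 190.9] [277 186  21  11 192] [ 0.6519 -0.0954  0.17  ]
scene [286.2 207.3] [276 203  22   8  78] [ 0.6796 -0.1447  0.17  ]
side [287.2 114.8] [279 111  16   9  98] [0.6507 0.1412 0.17  ]
side [286.  127.6] [278 124  18   7  60] [0.6341 0.0789 0.17  ]
side [297.  138.5] [288 133  18  11 144] [0.6507 0.0241 0.17  ]
side [296.4 152.6] [287 149  20   7  68] [ 0.6352 -0.035   0.17  ]
side [308.5 165.9] [299 160  20  12 184] [ 0.6511 -0.0922  0.17  ]
side [306.8 180.6] [297 175  22   9  79] [ 0.6338 -0.1448  0.17  ]
```

The head stands on the middle pad at (0.651, 0.023), and both standers are unmoved. For the gate, I'll go over to its outer side with the fingers closed and descend.

```bash
python3 -m crank '[0.3,-0.17,0,0,74, 0.6,-0.34,0,0,0, 0.95,-0.53,0,0,0, 0.95,-0.53,0,0,0]' |tail -5
python3 -m crank '[0.3,-0.17,0,0,0, 0.6,-0.34,0,0,0, 0.95,-0.53,0,0,0, 0.95,-0.53,0,0,0]' |tail -5
python3 -m crank '[0.3,-0.17,0,0,0, 0.6,-0.34,0,0,0, 0.95,-0.53,0,0,0, 0.95,-0.53,0,0,0]' |tail -5
python3 - <<'E'
from h import *
np.set_printoptions(precision=4,suppress=True)
s=manip.observe();print(s['time'],s['ee_pos'])
for n in("scene","side","wrist"):cv2.imwrite(f"pics/{n}7.png",manip.grab_frame(n))
a=cv2.imread("pics/scene7.png")[60:260,240:440];b=cv2.imread("pics/side7.png")[60:260,180:380]
w=cv2.resize(cv2.imread("pics/wrist7.png"),(267,200))
cv2.imwrite("pics/g1.png",cv2.resize(np.hstack([a,b]),None,fx=2,fy=2))
E
```

```text
ee_pos: [0.62, 0.1346, 0.2219]
ee_rot: [0.789, 0.614, -0.001, -0.001]
ft_force: [0.1, -1.0, 0.2]
opening: 0.0308
grasp_force: 0.0
ee_pos: [0.5924, 0.2392, 0.2219]
ee_rot: [0.789, 0.614, -0.001, -0.001]
ft_force: [0.9, -0.6, 1.0]
opening: 0.0003
grasp_force: 0.0
ee_pos: [0.5649, 0.3438, 0.2218]
ee_rot: [0.789, 0.614, -0.001, -0.001]
ft_force: [-0.4, -1.0, -0.3]
opening: 0.0003
grasp_force: 0.0
22.0 [0.5649 0.3438 0.2218]
```

View pics/g1.png

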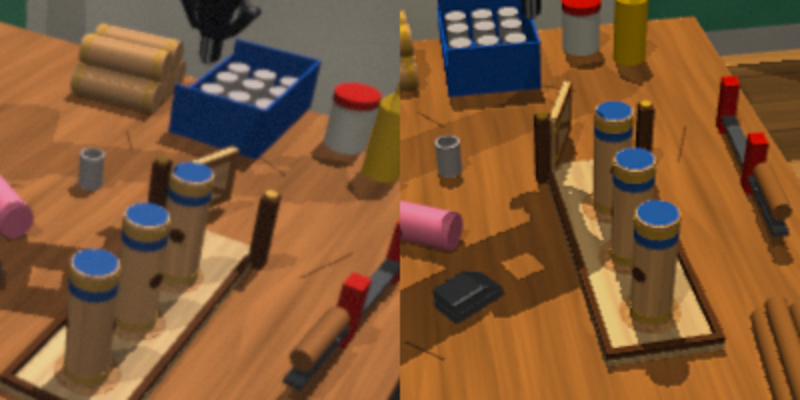

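The picture shows all three heads standing in the lane (side half at (612,115), (633,160) and (656,212)). The gate is still open, edge at scene-half (237,152). I'll descend beside it.

```bash
python3 -m crank '[0,0,0.3,0,0, 0,0,0.6,0,0, 0,0,0.9,0,0, 0,0,1,0,0, 0,0,1,0,0]' |tail -5
python3 -m crank '[0,0,0.3,0,0, 0,0,0.62,0,0, 0,0,0.62,0,0]' |tail -5
python3 - <<'E'
from h import *
np.set_printoptions(precision=3,suppress=True)
s=manip.observe();M=R.from_quat(s['ee_rot']).as_matrix()
for h in (.02,.028):
  for f in (1.2,1.0,.8,.6,.4,.2,.1,0):
    g=f+.02;P=np.array([.580,.2377])+.095*np.array([np.cos(g),np.sin(g)])+h*np.array([-np.sin(g),np.cos(g)])
    print(h,f,P,(M.T@np.r_[P-s['ee_pos'][:2],0])[:2]*10)
E
```

```text
ee_pos: [0.5664, 0.3391, 0.1217]
ee_rot: [0.791, 0.612, -0.002, -0.0]
ft_force: [0.2, 0.1, -0.5]
opening: -0.0003
grasp_force: 0.0
ee_pos: [0.5653, 0.3394, 0.0583]
ee_rot: [0.791, 0.612, -0.003, -0.001]
ft_force: [-0.3, 1.1, 0.3]
opening: 0.0002
grasp_force: 0.0
0.02 1.2 [0.594 0.334] [0.017 0.291]
0.02 1.0 [0.613 0.329] [0.019 0.485]
0.02 0.8 [0.63  0.321] [-0.017  0.675]
0.02 0.6 [0.646 0.309] [-0.091  0.855]
0.02 0.4 [0.659 0.295] [-0.199  1.016]
0.02 0.2 [0.668 0.278] [-0.337  1.152]
0.02 0.1 [0.672 0.269] [-0.415  1.209]
0.02 0 [0.675 0.26 ] [-0.499  1.258]
0.028 1.2 [0.586 0.337] [0.025 0.211]
0.028 1.0 [0.606 0.333] [0.043 0.408]
0.028 0.8 [0.624 0.326] [0.021 0.605]
0.028 0.6 [0.641 0.316] [-0.04   0.793]
0.028 0.4 [0.655 0.302] [-0.136  0.966]
0.028 0.2 [0.667 0.286] [-0.265  1.116]
0.028 0.1 [0.671 0.277] [-0.34  1.18]
0.028 0 [0.674 0.268] [-0.422  1.237]
```

```bash
python3 -m crank '[0,0.1,0,0,0, 0.01,0.2,0,0,0, 0.02,0.29,0,0,0, 0.02,0.39,0,0,0, 0.02,0.48,0,0,0, 0,0.58,0,0,0, -0.02,0.67,0,0,0]' |tail -5
python3 -m crank '[-0.035,0.09,0,0,0, -0.075,0.18,0,0,0, -0.13,0.26,0,0,0, -0.18,0.34,0,0,0, -0.25,0.41,0,0,0, -0.32,0.48,0,0,0]'|tail -5
python3 - <<'E'
from h import *
for n in("scene","side"):
    im=manip.grab_frame(n);cv2.imwrite(f"pics/{n}8.png",im)
E
```

```text
ee_pos: [0.6318, 0.3216, 0.0617]
ee_rot: [0.791, 0.612, 0.0, 0.0]
ft_force: [-2.0, -0.1, 2.5]
opening: 0.0005
grasp_force: 1.4
ee_pos: [0.6697, 0.2785, 0.0614]
ee_rot: [0.791, 0.612, 0.0, -0.0]
ft_force: [-0.4, -0.9, 1.3]
opening: 0.0
grasp_force: 0.5
```

```bash
python3 -m crank '[-0.05,0.02,0,0,0, -0.1,0.035,0,0,0, -0.14,0.045,0,0,0, -0.18,0.055,0,0,0, -0.18,0.055,0,0,0]'|tail -6
python3 -m crank '[-0.02,0.005,0,0,0, -0.04,0.01,0,0,0, -0.04,0.01,0,0,0]'|tail -6
```

```text
time: 24.85
ee_pos: [0.6701, 0.2602, 0.0614]
ee_rot: [0.791, 0.612, 0.0, -0.0]
ft_force: [0.6, 0.6, -0.8]
opening: 0.0001
grasp_force: 0.5
time: 25.15
ee_pos: [0.67, 0.2599, 0.0615]
ee_rot: [0.79, 0.614, 0.002, -0.002]
ft_force: [4.0, 14.1, -2.1]
opening: -0.0002
grasp_force: 6.9
```

The push met a firm 14 N stop at the geometry expected for a shut gate. I'll back off and rise, then check the gate edge in the images numerically.

```bash
python3 -m crank '[0.1,-0.025,0,0,0, 0.3,-0.075,0,0,0, 0.6,-0.15,0,0,0, 0.6,-0.15,0,0,0]'|tail -5
python3 -m crank '[0,0,-0.4,0,0, 0,0,-0.8,0,0, 0,0,-1,0,0, 0,0,-1,0,0]'|tail -5
python3 -m crank '[0.1,-0.3,-0.3,0,0, 0.3,-0.6,-0.5,0,0, 0.5,-1,-0.5,0,0, 0.5,-1,-0.5,0,0, 0.5,-1,-0.5,0,0]'|tail -5
python3 - <<'E'
from h import *
np.set_printoptions(precision=4,suppress=True)
old={}
for n in("scene","side"):
    c=manip.calibration(n);im=manip.grab_frame(n);cv2.imwrite(f"pics/{n}9.png",im)
    m=cv2.inRange(cv2.cvtColor(im,cv2.COLOR_BGR2HSV),(100,120,40),(125,255,255))
    k,l,st,ce=cv2.connectedComponentsWithStats(m)
    for i in range(1,k):
        if st[i,4]>60 and 270<ce[i][0]<350 and 105<ce[i][1]<250: print(n,ce[i].round(1),st[i],onz(c,ce[i],.17))
    # changed pixels vs before the gate was pushed, around the lane's gate end
    d=cv2.absdiff(im,cv2.imread(f"pics/{n}7.png")).max(2)>35
    f=.02
    for a in(0,.1,.2,1.2):
        g=a+f;e=np.array([.58,.2377])+.127*np.array([np.cos(g),np.sin(g)]);print(n,a,"edge px",proj(c,[*e,.1]).round(1))
    ed=proj(c,[.707,.2402,.1]).round().astype(int)
    print(im[ed[1]-5:ed[1]+6:1,ed[0]-4].tolist());
    print("".join("\n"+"".join("#" if v else "." for v in r) for r in d[ed[1]-14:ed[1]+24:2,ed[0]-60:ed[0]+24:2]))
E
```

```text
ee_pos: [0.6697, 0.3215, 0.0611]
ee_rot: [0.79, 0.614, -0.0, -0.0]
ft_force: [-0.2, 0.9, 0.4]
opening: -0.0002
grasp_force: 0.0
ee_pos: [0.6722, 0.318, 0.1669]
ee_rot: [0.791, 0.612, 0.004, 0.001]
ft_force: [-0.5, -0.0, 0.5]
opening: -0.0
grasp_force: 0.0
ee_pos: [0.5855, 0.3916, 0.2099]
ee_rot: [0.79, 0.613, -0.001, 0.0]
ft_force: [0.3, -0.6, 0.3]
opening: 0.0
grasp_force: 0.0
scene [335.9 145.6] [327 142  18   9 119] [0.6495 0.1388 0.17  ]
scene [333.5 159.5] [324 155  21   8  64] [0.6741 0.077  0.17  ]
scene [313.3 166.6] [304 161  19  11 160] [0.6506 0.0214 0.17  ]
scene [311.7 182.1] [302 178  21   7  66] [ 0.6779 -0.0351  0.17  ]
scene [287.2 190.6] [277 185  21  12 207] [ 0.6512 -0.0943  0.17  ]
scene [285.8 207.1] [275 202  23   9  80] [ 0.6786 -0.1447  0.17  ]
scene 0 edge px [369.4 159.4]
scene 0.1 edge px [371.  157.3]
scene 0.2 edge px [372.1 155.1]
scene 1.2 edge px [358.7 133. ]
[[60, 110, 174], [67, 120, 187], [70, 121, 191], [81, 134, 195], [111, 174, 220], [121, 187, 225], [80, 127, 161], [38, 64, 93], [26, 46, 74], [29, 52, 77], [23, 46, 74]]

.........#.........###
[... 1597 characters left out ...]
............
...........#.#............................
..........####............................
..........####.......#....................
.........##.##......#.....................
.........#####......#.....................
........##.###.......#....................
..........#.###..##.......................
..........##..######.........#............
..............######......................
..............######.........#............
.........#...#######......................
.........#.....#####.........#............
.........#.....#####.........#............
.........#.....#####......................
................####......................
...............#####......................
```

The gate's bright top edge is at scene (365,158.5), which matches the shut position. All heads are upright in place, the robot is clear, and about 26 s are used. I'm handing in.

```bash
python3 -c "
from station import manip
print(manip.job_done())"
```

```text
the job is handed in; nothing more can be done
None
```

I handed the job in at about 26 s, with no verdict returned: the tipped head stands blue end up on the middle pad, about 1 mm from its centre by camera, the gate was pushed shut to a hard stop, and both standing heads measured where they started (I did not re-measure the wedge block and ferrule, but the arm stayed clear of them).

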